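# Stand up and snap in the valve's test plug

### The job

Stand the toppled grey plug upright on its round foot on the bench and let go of it. Then pick it up by its square head and push it foot-first into the open steel port on top of the unplugged valve until it snaps in, and keep pressing it down flush on the port's rim; finish while still holding it pressed down, without letting go. Leave the other things on the bench where they are.

Things in the scene. Friction and masses are not known exactly. Their poses are not given: they have to be found in the camera images.
- plug_head (a point): Centre of the 46 mm cube head of the loose grey plastic plug (74 mm long, about 0.16 kg, lying at the start). Head sides face this frame's x and y; z runs along the plug from foot to head: level at the start, one side then facing down, this point 23 mm above the bench; up when the plug stands, this point then 51 mm above the bench. Grip it across two opposite sides.
- plug_foot (a point): Centre of the plug's flat round foot, 51 mm from plug_head; same axes. The foot is 32 mm across and the plug stands stably on it. Going up the round spigot: it flares to a 40 mm bead 5 to 7 mm up, a 33 mm snap groove 10 to 17 mm up, 40 mm again from 20 mm to the head's underside at 28 mm. Being round, it fits the port at any yaw.
- port (a point): Centre of the rim (top edge) of the open port of the unplugged blue valve: a 43 mm bore in a steel collar 62 mm across that stands 40 mm above the bonnet; z up, rim 158 mm above the bench. The valve is bolted down; its two flanges, 115 mm across, face this frame's +y and -y, 164 mm apart overall. With the plug pressed flush, plug_head is 23 mm above this point.
- port_balls (a point): On the port's axis, 13 mm below the rim, at the height of four spring balls in the bore wall. They resist the plug's bead: it takes up to about 10 to 14 N with the head's underside some 10 mm above the rim, then at about 8 mm the force suddenly drops and the balls fall into the groove. A spring seal then pushes back (5 N or so) until the head's underside lies on the rim, a hard stop.
- seal (a joint): Travel (m, down positive) of the spring-loaded rubber seal disc at the bottom of the open port: 0 when the port is empty, about 0.0055 with the plug pressed flush on the rim, about 0.002 with the plug snapped in but let go (it then rises about 3 mm off the rim but stays caught).
- valve2: Bystander, bolted down: a second valve, the same blue casting, whose port is already closed with a plug (square head up, top 204 mm above the bench). Origin on the bench under its port axis.
- tape: Bystander: loose tape roll lying flat, 68 mm across, 24 mm high; origin at the centre of its underside.
- nut: Bystander: loose hexagonal steel nut, 48 mm across its corners, 20 mm high; origin at the centre of its underside.
- gauge: Bystander: loose pressure gauge lying face up, 64 mm across, 27 mm high, brass stem 30 mm towards its -x; origin at the centre of its underside.
- wrench: Bystander: loose steel wrench, 160 mm long, lying flat along its x; origin at its middle.
- driver: Bystander: loose screwdriver, 160 mm long, lying along its x; origin at its middle.
- tee: Bystander: loose brass pipe tee lying flat, 64 mm long along its x, 32 mm high; origin at the centre of its underside.
Not all that is in view belongs to the job. There is more than one size of the part that bears plug_head; the job needs the larger. Leave any brown look-alike of the part that bears port alone.

How it is judged:
On the way:
1. the plug stands upright on its foot on the bench, let go (angle between plug_head's own z axis and vertical below 0.12 rad and height (world z) of plug_head between 0.046 and 0.056 m and contact force between the fingers and plug below 0.2 N), for 0.2 s.
At the end, for the whole second after the job is handed in: The plug is snapped into the open port: upright within 0.08 rad, centred within 4 mm, its head flush on the rim within 1.5 mm, the seal disc pushed down by over 4.2 mm, and the robot still bearing on the plug with over 2 N, through the final second (an unpressed plug rises 3 mm) (horizontal distance between plug_head and port below 0.004 m and z of plug_head in the frame of port between 0.02 and 0.0245 m and angle between plug_head's own z axis and vertical below 0.08 rad and value of joint seal above 0.0042 m and contact force between any of the fingers, the arm and plug above 2 N); the arm keeps its last pose, push and grip.
It fails at once if a loose bystander (tape roll, nut, gauge, wrench, screwdriver or tee) is moved by more than 30 mm (distance of any of tape, nut, gauge, wrench, driver, tee from where it was at the start of the episode above 0.03 m).
It also fails if it takes over 72 s, if anything falls off the work surface, if the arm or the gripper's body presses on something with over 40 N, if the wrist force passes 120 N, or if a joint passes its speed limit or range.

### The arm

A 6-joint arm with a two-finger parallel gripper is mounted at the origin on the work surface. World frame = base frame: x ahead of the robot, y to its left, z up, the work surface at z = 0. Lengths are in m, angles in rad, forces in N, time in s.
With the tool pointing down it reaches from about 0.3 to 0.875 m from the base axis. Payload 6.4 kg.
Tool frame: the origin (TCP) lies midway between the tips of the shut fingers; the grasp point (between the pads) lies ctrl.grip_depth behind it (ctrl.grip_depth is the distance from the TCP to the grasp point, in m); x points along the fingers, y is the direction in which the jaws open and shut, and the axes are right-handed (so a half turn about x gives the same grasp; the last joint's range is limited). The gripper opens to 85 mm and grips with 20 to 120 N. Pads are 22 mm wide; open, the fingers measure 114 mm over their backs; the gripper's body (76 mm by 85 mm) begins 54 mm behind the grasp point. The pads swing forward as they close: fully open they stand 13 mm farther back than shut.
Start: joints at [1.038, 0.181, 1.607, -0, 1.354, -0.206], TCP at [0.185, 0.545, 0.231] pointing down, gripper open.
Joint ranges: [-2.99, 2.99], [-0.89, 2.07], [0.3, 2.58], [-1.14, 4.28], [0, 2.63], [-3.12, 3.12]. Speed limits (rad/s): [2.57, 2.57, 3.01, 3.14, 3.14, 3.14].

### API

Orientations are given as a unit quaternion [w, x, y, z].
In Python, from bench import ctrl gives the robot as it stands.
- The arm moves only by the tool carry_out, never from a script. Its argument "motion" is one flat list of numbers, 7 for each row, row after row: the turn, a rotation vector about the tool's x, y, z in degrees, then the shift along the tool's x, y, z in m, then the gripper's target within -1 to 1 (shut at 1, half-way at 0, fully open at -1). A call has 1 to 10 rows; each row shifts and turns the pose as measured when the row begins, along the tool's axes as they then stand; what a row does not reach is not made up. A row lasts 1/10 s, in which the tool goes at most 50 mm and 8.59 degrees, less where a joint would pass 70% of its speed; a pose out of reach is approached as far as the arm can. A call with a gripper value outside its range is refused whole. The fingers move at their own pace and stop on an object; the grip force is fixed at half the most. Time passes only in rows, so rows that do not move let the fingers close. It gives the time, the measured TCP pose, the force and the opening at its end, in the units of the state.
- ctrl.get_obs(): the state, without advancing time (a new reading comes with each control period).
- ctrl.camera(name): name is "scene" or "side" or "wrist"; returns the picture (384x512x3 uint8, blue, green, red); there is no depth.
- ctrl.camera_params(name): a dict with "mtx" (3x3 intrinsics, pixels), "pose" (4x4, takes a point from camera to world coordinates); the wrist camera has in their place "hand_eye" (4x4, takes a point from camera to tool coordinates, whose origin is the TCP and whose axes are the tool frame's). Camera axes: x right, y down, z forward; pixel columns grow to the right and rows downward; lengths in m; the calibration is good to about 2 mm. A picture is of the moment at which its call begins: read the wrist's pose just before it. camera_params takes no time and is no camera call.
- ctrl.hand_in(): hands the job in, once; it reports no verdict.
Trained networks look in the newest picture that a camera, given by its name, has taken for a name from the list of things; names that differ only in an ending like _2 or _b are one class to them, and where a whole thing is asked for, a point or a joint stands for the part that bears it (a point fixed in the world has none). Each returns a list of dicts, best first, with "conf" (0 to 1); they miss things now and then, are a little off and sometimes report something else, mostly with a low value. They report only what shows in the picture. A call takes as long as a camera call. They do not tell look-alikes from the thing itself.
- ctrl.boxes_of(camera, thing): "point" ([x, y, z] in m, in the coordinates of the camera as it stood for that picture, good to about 4 mm: the middle of the surface that is visible of it).
- ctrl.trace(camera, thing): "pixels" (384x512 bool, what is visible of it).
- ctrl.landmark_of(camera, thing): "point" ([x, y, z] in m, in the coordinates of the camera as it stood for that picture, good to about 4 mm: a listed point, or the origin of a listed thing).
The state is a dict: "time_s": time; "q": joint angles; "dq": joint speeds; "joint_efforts": joint torques, N m; "eef_pos": TCP position; "eef_rot": TCP orientation; "wrist_force": force on the tool from outside, world axes, zero at the start; "torque": the same for the moment, N m; "opening": opening from 0.0 (shut) to 1.0 (fully open).
Only numpy, scipy, OpenCV 4.12 (cv2) and the standard library are available. Lean on these libraries where they do the work, as an engineer would, in place of code of your own. Each camera call takes 0.05 s, during which the arm holds its last target. There are 200 camera calls.

## Working session

There is one attempt and no reset: what is moved stays moved. The work goes in short steps, Python scripts to look and compute and a tool call to move; the robot and the scene stay as the last step left them, time stands still between calls to the robot, and variables do not carry over. Pictures are saved under pics/ and viewed, about 8 in all and at most 12, crops included, and the job is handed in when it is done.

Besides the shell and the picture viewer there is one more tool, called after "Emit:" as name(argument=value, ...) on one line, values as JSON. carry_out: Moves the arm, as the interface text tells. Its arguments: {"type":"object","properties":{"motion":{"type":"array"}},"required":["motion"]}

```bash
ls; mkdir -p pics; cat > h.py <<'E'
import numpy as np, cv2
from scipy.spatial.transform import Rotation as R
from bench import ctrl
def tool():
    o=ctrl.get_obs(); T=np.eye(4); w=o['eef_rot']; T[:3,:3]=R.from_quat([w[1],w[2],w[3],w[0]]).as_matrix(); T[:3,3]=o['eef_pos']; return T
def cam(n):
    p=ctrl.camera_params(n)
    return np.array(p['mtx']), (tool()@np.array(p['hand_eye']) if n=='wrist' else np.array(p['pose']))
def w(T,p): return (T@np.r_[p,1])[:3]
def px(K,T,P):
    c=np.linalg.inv(T)@np.r_[P,1]; u=K@c[:3]; return u[:2]/u[2]
E
python3 - <<'E'
from h import *
np.set_printoptions(precision=4,suppress=True)
print(ctrl.grip_depth, ctrl.get_obs())
ims=[]
for n in ('scene','side'):
    K,T=cam(n); im=ctrl.camera(n); cv2.imwrite(f'pics/{n}0.png',im)
    print(n,T[:3,3])
    for t in ('plug_head','plug_foot','port','valve2','tape','nut','gauge','wrench','driver','tee'):
        for d in ctrl.landmark_of(n,t): 
            P=w(T,d['point']); print(t,round(d['conf'],2),P,px(K,T,P).round())
E
```

```text
pics
0.0187 {'time_s': 0.0, 'q': array([ 1.0377,  0.1815,  1.608 , -0.    ,  1.3538, -0.2063]), 'dq': array([-0.0016,  0.0005,  0.0003, -0.0002, -0.0011,  0.0009]), 'joint_efforts': array([  0.0003, -44.4888, -35.1329,  -0.0002,   0.0092,  -0.    ]), 'eef_pos': array([0.1843, 0.5441, 0.2304]), 'eef_rot': array([ 0.6975,  0.1144,  0.6979, -0.1156]), 'wrist_force': array([ 0.6424, -0.9232,  0.9427]), 'torque': array([ 0.0552, -0.0136, -0.0549]), 'opening': 1.0000051861377066}
scene [1.1939 0.5176 0.675 ]
plug_head 0.86 [ 0.4748 -0.1342  0.0162] [240. 192.]
plug_head 0.85 [0.4842 0.0343 0.0255] [286. 214.]
plug_foot 0.96 [0.4364 0.0326 0.0258] [295. 205.]
plug_foot 0.57 [ 0.4534 -0.1069  0.0159] [252. 193.]
port 0.91 [ 0.4235 -0.4149  0.1607] [183. 115.]
port 0.88 [ 0.6226 -0.3185  0.1592] [152. 148.]
valve2 0.85 [0.6174 0.3142 0.0024] [356. 304.]
valve2 0.3 [0.4335 0.0329 0.0234] [296. 206.]
tape 0.77 [ 0.3563  0.2257 -0.0009] [373. 227.]
nut 0.65 [ 0.6448 -0.0288 -0.0015] [227. 243.]
gauge 0.81 [ 0.3311 -0.2456 -0.0016] [244. 166.]
wrench 0.71 [0.7458 0.0495 0.0013] [222. 279.]
wrench
[... 246 characters left out ...]
71 0.0222] [280. 236.]
plug_head 0.17 [ 0.7602 -0.1125  0.0012] [197. 200.]
plug_foot 0.59 [0.3989 0.3773 0.0034] [308. 352.]
plug_foot 0.52 [ 0.4488 -0.1029  0.0206] [296. 205.]
port 0.81 [ 0.4242 -0.4136  0.1619] [311. 113.]
port 0.77 [ 0.6248 -0.3196  0.1594] [248. 125.]
valve2 0.91 [0.6088 0.3122 0.0005] [220. 319.]
tape 0.56 [0.3634 0.2324 0.0029] [324. 301.]
nut 0.75 [ 0.6211 -0.3161  0.1498] [249. 128.]
nut 0.57 [ 0.6459 -0.0312  0.0037] [228. 220.]
gauge 0.56 [ 0.3247 -0.2434  0.0012] [336. 184.]
wrench 0.66 [0.7492 0.0488 0.0002] [188. 237.]
driver 0.74 [ 0.6195 -0.3163  0.1504] [249. 128.]
driver 0.57 [ 0.7613 -0.1138 -0.0022] [197. 200.]
tee 0.79 [0.397  0.3784 0.0067] [309. 352.]
```

```bash
python3 - <<'E'
import cv2,numpy as np
a=cv2.imread('pics/scene0.png');b=cv2.imread('pics/side0.png')
a=cv2.resize(a[90:290,120:320],(400,400),interpolation=3);b=cv2.resize(b[80:280,150:350],(400,400),interpolation=3)
cv2.imwrite('pics/both0.png',np.hstack([a,b]))
E
```

```text
(no output)
```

View pics/both0.png

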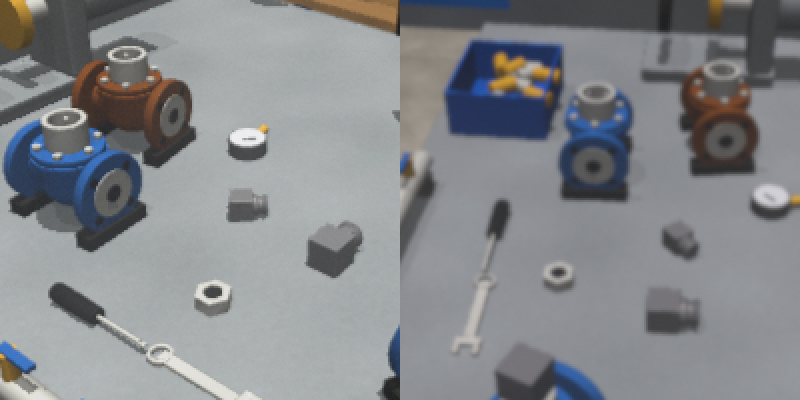

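The larger plug is at scene px (286,212), and its smaller look-alike is at (243,192). The blue valve's port is at (152,148), and the brown look-alike is at (183,115). The plug's foot points towards -x. Next I'll view the plug from above with the wrist camera.

```bash
cat >> h.py <<'E'
np.set_printoptions(precision=4,suppress=True)
def rows(pos,x,y,n,g,T=None):
    """rows to TCP pos, tool x along x, tool y near y; straight line, equal turns"""
    T=tool() if T is None else T
    x=np.array(x,float);x/=np.linalg.norm(x);y=np.array(y,float);y-=x*(x@y);y/=np.linalg.norm(y)
    G=np.c_[x,y,np.cross(x,y)]; rv=R.from_matrix(T[:3,:3].T@G).as_rotvec()/n
    d=(np.array(pos)-T[:3,3])/n; Rk=T[:3,:3]; out=[]
    for k in range(n):
        out.append(list(np.round(np.degrees(rv),1))+list(np.round(Rk.T@d,4))+[g]); Rk=Rk@R.from_rotvec(rv).as_matrix()
    print('total deg',np.degrees(rv)*n,'mm/row',np.linalg.norm(d)*1000)
    s=[' '.join(f'{v:g}' for v in r) for r in out]
    print('\n'.join(s if len(set(s))>1 else [f'{n} x  '+s[0]]))
    E=np.eye(4);E[:3,:3]=G;E[:3,3]=pos;return E
E
python3 - <<'E'
from h import *
T=tool();print(T); print(ctrl.camera_params('wrist')['hand_eye'])
T2=rows([.47,.035,.27],[0,0,-1],T[:3,1] if 0 else [0,np.sign(T[1,1]),0],13,-1)
E
```

```text
[[ 0.      0.321   0.9471  0.1846]
 [-0.      0.9471 -0.321   0.5446]
 [-1.     -0.      0.      0.2313]
 [ 0.      0.      0.      1.    ]]
[[ 0.0013 -0.3061  0.952  -0.1418]
 [ 1.     -0.0005 -0.0015  0.0003]
 [ 0.001   0.952   0.3061 -0.0784]
 [ 0.      0.      0.      1.    ]]
total deg [-18.722    0.0001   0.0001] mm/row 45.028338019064314
-1.4 0 0 -0.003 -0.0301 0.0334 -1
-1.4 0 0 -0.003 -0.0309 0.0326 -1
-1.4 0 0 -0.003 -0.0317 0.0318 -1
-1.4 0 0 -0.003 -0.0325 0.031 -1
-1.4 0 0 -0.003 -0.0333 0.0302 -1
-1.4 0 0 -0.003 -0.034 0.0293 -1
-1.4 0 0 -0.003 -0.0348 0.0285 -1
-1.4 0 0 -0.003 -0.0355 0.0276 -1
-1.4 0 0 -0.003 -0.0361 0.0267 -1
-1.4 0 0 -0.003 -0.0368 0.0258 -1
-1.4 0 0 -0.003 -0.0374 0.0248 -1
-1.4 0 0 -0.003 -0.038 0.0239 -1
-1.4 0 0 -0.003 -0.0386 0.0229 -1
```

Emit:
carry_out(motion=[-1.4, 0, 0, -0.003, -0.03, 0.0334, -1, -1.4, 0, 0, -0.003, -0.031, 0.0326, -1, -1.4, 0, 0, -0.003, -0.032, 0.0318, -1, -1.4, 0, 0, -0.003, -0.0325, 0.031, -1, -1.4, 0, 0, -0.003, -0.033, 0.03, -1, -1.4, 0, 0, -0.003, -0.034, 0.029, -1, -1.4, 0, 0, -0.003, -0.035, 0.0285, -1, -1.4, 0, 0, -0.003, -0.0355, 0.0276, -1, -1.4, 0, 0, -0.003, -0.036, 0.0267, -1, -1.4, 0, 0, -0.003, -0.037, 0.026, -1])

```text
time_s: 2.1
eef_pos: [0.4097, 0.1435, 0.2628]
eef_rot: [0.709, 0.022, 0.705, -0.021]
wrist_force: [0.6, 1.5, -0.5]
opening: 1.002
```

Emit:
carry_out(motion=[-1.4, 0, 0, -0.003, -0.037, 0.025, -1, -1.4, 0, 0, -0.003, -0.038, 0.024, -1, -1.4, 0, 0, -0.003, -0.0386, 0.023, -1, 0, 0, 0, 0, 0, 0, -1, 0, 0, 0, 0, 0, 0, -1])

```text
time_s: 2.6
eef_pos: [0.4819, 0.0163, 0.2738]
eef_rot: [0.71, -0.002, 0.704, 0.003]
wrist_force: [0.0, -0.3, -0.9]
opening: 1.0
```

```bash
cat > look.py <<'E'
from h import *
import sys
def look(name,things=('plug_head','plug_foot')):
    T0=tool();print('tool',T0[:3,3],'x',T0[:3,0],'y',T0[:3,1])
    K,T=cam('wrist'); im=ctrl.camera('wrist'); cv2.imwrite(f'pics/{name}.png',im)
    for t in things:
        for d in ctrl.landmark_of('wrist',t):
            P=w(T,d['point']);print(t,round(d['conf'],2),P,px(K,T,P).round())
    return K,T,im
if __name__=='__main__': look(sys.argv[1],sys.argv[2:] or ('plug_head','plug_foot'))
E
python3 look.py w1
```

```text
tool [0.4819 0.0163 0.2738] x [ 0.0095  0.0011 -1.    ] y [-0.0072  1.      0.0011]
plug_head 0.67 [ 0.4796 -0.1291  0.0164] [153. 153.]
plug_head 0.59 [0.4839 0.0354 0.0213] [270. 157.]
plug_foot 0.86 [ 0.4519 -0.1064  0.014 ] [168. 133.]
plug_foot 0.84 [0.4418 0.0324 0.0215] [268. 127.]
```

View pics/w1.png

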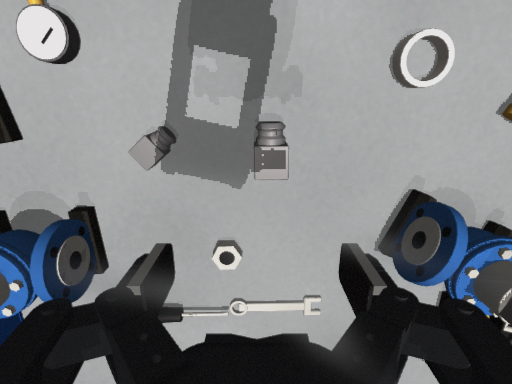

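The wrist picture shows the big plug square-on: head at px (271,160), foot at (270,127) towards -x, yaw about 0. The small plug is at (150,152) and stays where it is. Across the three views I take the head as (0.485, 0.0355, 0.023). I'll grasp with the tool tilted 40° back, so that it ends tilted 50° forward once the plug is upright.

```bash
python3 - <<'E'
from h import *
a=np.radians(40);d=np.array([-np.sin(a),0,-np.cos(a)]);g=np.array([.473,.0355,.0127])
E=rows(g-.1*d,d,[0,1,0],7,-1)
rows(g,d,[0,1,0],4,-1,E)
E
```

```text
total deg [ 0.5883 40.556   0.1524] mm/row 27.65697841587391
0.1 5.8 0 0.0264 0.0024 0.0078 -1
0.1 5.8 0 0.0255 0.0024 0.0104 -1
0.1 5.8 0 0.0243 0.0024 0.0129 -1
0.1 5.8 0 0.0229 0.0024 0.0153 -1
0.1 5.8 0 0.0213 0.0024 0.0175 -1
0.1 5.8 0 0.0194 0.0025 0.0196 -1
0.1 5.8 0 0.0173 0.0025 0.0214 -1
total deg [0. 0. 0.] mm/row 25.0
4 x  0 0 0 0.025 0 0 -1
```

Emit:
carry_out(motion=[0.1, 5.8, 0, 0.026, 0.0025, 0.008, -1, 0.1, 5.8, 0, 0.0255, 0.0025, 0.0105, -1, 0.1, 5.8, 0, 0.0245, 0.0025, 0.013, -1, 0.1, 5.8, 0, 0.023, 0.0025, 0.0155, -1, 0.1, 5.8, 0, 0.0215, 0.0025, 0.0175, -1, 0.1, 5.8, 0, 0.0195, 0.0025, 0.0195, -1, 0.1, 5.8, 0, 0.0175, 0.0025, 0.0215, -1, 0, 0, 0, 0, 0, 0, -1, 0, 0, 0, 0, 0, 0, -1])

```text
time_s: 3.65
eef_pos: [0.5348, 0.0501, 0.0815]
eef_rot: [0.411, -0.01, 0.912, 0.001]
wrist_force: [0.6, 0.1, 1.0]
opening: 0.999
```

```bash
python3 look.py w2; python3 - <<'E'
from h import *
a=np.radians(40);d=np.array([-np.sin(a),0,-np.cos(a)]);g=np.array([.473,.0355,.0127])
rows(g,d,[0,1,0],4,-1)
E
```

```text
tool [0.5348 0.0501 0.0815] x [-0.6626 -0.0175 -0.7488] y [-0.0188  0.9998 -0.0067]
plug_head 0.8 [ 0.4801 -0.1318  0.0155] [ 45. 196.]
plug_head 0.71 [0.4849 0.0348 0.0238] [239. 200.]
plug_foot 0.83 [0.4405 0.0335 0.019 ] [240. 156.]
plug_foot 0.66 [ 0.452  -0.1047  0.0153] [ 85. 168.]
total deg [ 0.5038 -1.2003  0.974 ] mm/row 24.10186162694913
0.1 -0.3 0.2 0.0239 -0.0031 0.0001 -1
0.1 -0.3 0.2 0.0239 -0.0032 -0 -1
0.1 -0.3 0.2 0.0239 -0.0033 -0.0001 -1
0.1 -0.3 0.2 0.0239 -0.0034 -0.0002 -1
```

View pics/w2.png

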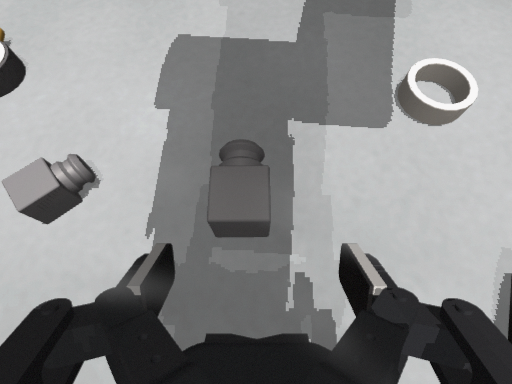

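The big plug sits straight between the fingers, with its head at px (239,200). It is 15 mm to the left of the tool's centre, so I correct that first and then descend.

Emit:
carry_out(motion=[0.1, -0.3, 0.2, 0, -0.007, 0, -1, 0.1, -0.3, 0.2, 0, -0.007, 0, -1, 0.1, -0.3, 0.2, 0.02, 0, 0, -1, 0.1, -0.3, 0.2, 0.025, 0, 0, -1, 0, 0, 0, 0.025, 0, 0, -1, 0, 0, 0, 0.015, 0, 0, -1, 0, 0, 0, 0, 0, 0, -1])

```text
time_s: 4.5
eef_pos: [0.491, 0.0283, 0.0377]
eef_rot: [0.443, -0.001, 0.896, -0.003]
wrist_force: [0.3, -0.5, -0.1]
opening: 1.001
```

```bash
python3 - <<'E'
from h import *
a=np.radians(40);d=np.array([-np.sin(a),0,-np.cos(a)]);g=np.array([.473,.0355,.0127])
rows(g,d,[0,1,0],1,-1)
E
```

```text
total deg [-0.3185  2.6026  0.2185] mm/row 31.696080680831546
1 x  -0.3 2.6 0.2 0.0308 0.0073 0.0008 -1
```

Emit:
carry_out(motion=[0, 1.5, 0, 0, 0.0075, 0, -1, 0, 1, 0, 0.015, 0, 0, -1, 0, 0, 0, 0.015, 0, 0, -1, 0, 0, 0, 0, 0, 0, -1])

```text
time_s: 4.9
eef_pos: [0.4753, 0.0349, 0.0176]
eef_rot: [0.427, -0.0, 0.904, -0.004]
wrist_force: [-0.0, -0.2, 0.3]
opening: 0.999
```

```bash
python3 - <<'E'
from h import *
a=np.radians(40);d=np.array([-np.sin(a),0,-np.cos(a)]);g=np.array([.473,.0355,.0127])
rows(g,d,[0,1,0],1,-1)
E
```

```text
total deg [-0.4345  0.5305  0.2168] mm/row 5.396801967269194
1 x  -0.4 0.5 0.2 0.0052 0.0007 0.0013 -1
```

Close the gripper here.

Emit:
carry_out(motion=[0, 0, 0, 0.003, 0.0005, 0.001, -1, 0, 0, 0, 0, 0, 0, 1, 0, 0, 0, 0, 0, 0, 1, 0, 0, 0, 0, 0, 0, 1, 0, 0, 0, 0, 0, 0, 1, 0, 0, 0, 0, 0, 0, 1, 0, 0, 0, 0, 0, 0, 1])

```text
time_s: 5.6
eef_pos: [0.4748, 0.0354, 0.0142]
eef_rot: [0.427, -0.0, 0.904, -0.004]
wrist_force: [-0.5, -0.0, -1.3]
opening: 0.532
```

Emit:
carry_out(motion=[0, 0, 0, 0, 0, 0, 1, 0, 0, 0, 0, 0, 0, 1, 0, 0, 0, 0, 0, 0, 1])

```text
time_s: 5.9
eef_pos: [0.4748, 0.0353, 0.0142]
eef_rot: [0.427, -0.0, 0.904, -0.004]
wrist_force: [-0.4, 0.0, -1.2]
opening: 0.53
```

```bash
python3 look.py w3; python3 - <<'E'
from h import *
rows([.473,.0355,.16],tool()[:3,0],tool()[:3,1],5,1)
a=np.radians(50);d=np.array([np.sin(a),0,-np.cos(a)])
rows([.473,.0355,.16],d,[0,1,0],14,1)
E
```

```text
tool [0.4748 0.0353 0.0142] x [-0.6346 -0.004  -0.7728] y [ 0.0032  1.     -0.0078]
plug_head 0.69 [0.4824 0.0324 0.0231] [250. 257.]
plug_foot 0.87 [ 0.4547 -0.1081  0.0152] [ 10. 212.]
plug_foot 0.64 [0.4397 0.0341 0.0203] [254. 183.]
total deg [ 0.  0. -0.] mm/row 29.16121272165431
5 x  0 0 -0 -0.0223 -0.0002 -0.0188 1
total deg [ -0.153  -89.3912   0.5128] mm/row 10.414718829162252
-0 -6.4 0 -0.008 -0.0001 -0.0067 1
-0 -6.4 0 -0.0087 -0.0001 -0.0058 1
-0 -6.4 0 -0.0093 -0.0001 -0.0048 1
-0 -6.4 0 -0.0097 -0.0001 -0.0037 1
-0 -6.4 0 -0.0101 -0 -0.0026 1
-0 -6.4 0 -0.0103 -0 -0.0015 1
-0 -6.4 0 -0.0104 -0 -0.0003 1
-0 -6.4 0 -0.0104 -0 0.0008 1
-0 -6.4 0 -0.0102 -0 0.002 1
-0 -6.4 0 -0.0099 -0 0.0031 1
-0 -6.4 0 -0.0095 -0 0.0042 1
-0 -6.4 0 -0.009 -0 0.0052 1
-0 -6.4 0 -0.0084 0 0.0062 1
-0 -6.4 0 -0.0076 0 0.0071 1
```

Gripped: the opening of 0.53 is about 45 mm. Lift, then turn -90° about the jaw axis.

Emit:
carry_out(motion=[0, 0, 0, -0.015, 0, -0.0125, 1, 0, 0, 0, -0.0223, 0, -0.0188, 1, 0, 0, 0, -0.0223, 0, -0.0188, 1, 0, 0, 0, -0.0223, 0, -0.0188, 1, 0, 0, 0, -0.0223, 0, -0.0188, 1, 0, 0, 0, -0.0223, 0, -0.0188, 1, 0, -6, 0, 0, 0, 0, 1, 0, -8, 0, 0, 0, 0, 1, 0, -8, 0, 0, 0, 0, 1, 0, -8, 0, 0, 0, 0, 1])

```text
time_s: 7.05
eef_pos: [0.4737, 0.0362, 0.183]
eef_rot: [0.651, -0.001, 0.759, -0.004]
wrist_force: [-0.1, 0.3, -1.0]
opening: 0.533
```

Emit:
carry_out(motion=[0, -8, 0, 0, 0, 0, 1, 0, -8, 0, 0, 0, 0, 1, 0, -8, 0, 0, 0, 0, 1, 0, -8, 0, 0, 0, 0, 1, 0, -8, 0, 0, 0, 0, 1, 0, -6, 0, 0, 0, 0, 1, 0, 0, 0, 0, 0, 0, 1, 0, 0, 0, 0, 0, 0, 1])

```text
time_s: 7.85
eef_pos: [0.4688, 0.0371, 0.1829]
eef_rot: [0.903, -0.004, 0.43, -0.004]
wrist_force: [0.5, 0.3, -1.1]
opening: 0.532
```

```bash
python3 - <<'E'
from h import *
T=tool();print(T)
for n in ('scene','side'):
    K,C=cam(n); im=ctrl.camera(n); cv2.imwrite(f'pics/{n}1.png',im)
    for t in ('plug_head','plug_foot'):
        for d in ctrl.landmark_of(n,t): print(n,t,round(d['conf'],2),w(C,d['point']))
a=np.radians(50.6);d=np.array([np.sin(a),0,-np.cos(a)])
rows(T[:3,3],d,[0,1,0],4,1)
E
```

```text
[[ 0.6304  0.0049  0.7762  0.4688]
 [-0.0112  0.9999  0.0028  0.0371]
 [-0.7762 -0.0105  0.6304  0.1829]
 [ 0.      0.      0.      1.    ]]
scene plug_head 0.68 [0.4597 0.0401 0.1999]
scene plug_head 0.67 [ 0.4777 -0.1343  0.0159]
scene plug_foot 0.73 [ 0.4532 -0.103   0.0168]
scene plug_foot 0.69 [0.4524 0.0324 0.1484]
side plug_head 0.86 [0.4647 0.0381 0.198 ]
side plug_head 0.49 [ 0.4731 -0.1305  0.0197]
side plug_foot 0.75 [0.4515 0.0314 0.1471]
side plug_foot 0.62 [ 0.4487 -0.1053  0.02  ]
total deg [  0.2721 -11.4583   0.5945] mm/row 0.24974521902915023
4 x  0.1 -2.9 0.1 -0.0001 -0 -0.0002 1
```

Emit:
carry_out(motion=[0, -4, 0.2, 0, 0, 0, 1, 0, -4, 0.2, 0, 0, 0, 1, 0, -3, 0.2, 0, 0, 0, 1, 0, 0, 0, 0, 0, 0, 1, 0, -1, 0, 0, 0, 0, 1, 0, 0, 0, 0, 0, 0, 1])

```text
time_s: 8.75
eef_pos: [0.4749, 0.0369, 0.1865]
eef_rot: [0.944, -0.003, 0.331, 0.002]
wrist_force: [-0.8, 0.3, -1.5]
opening: 0.53
```

```bash
python3 - <<'E'
from h import *
T=tool();print(T)
a=np.radians(50.6);d=np.array([np.sin(a),0,-np.cos(a)])
rows([T[0,3],T[1,3],.055],d,[0,1,0],6,1)
rows([T[0,3],T[1,3],T[2,3]-.01],T[:3,0],T[:3,1],1,1)
K,C=cam('side'); im=ctrl.camera('side')
for t in ('plug_head','plug_foot'):
        for e in ctrl.landmark_of('side',t): print(t,round(e['conf'],2),w(C,e['point']))
im2=ctrl.camera('scene')
cv2.imwrite('pics/both1.png',np.hstack([cv2.resize(i[y:y+110,x:x+110],(400,400),interpolation=3) for i,x,y in((im2,240,110),(im,230,140))]))
E
```

```text
[[ 0.7805 -0.0048  0.6252  0.4749]
 [ 0.0015  1.      0.0059  0.0369]
 [-0.6252 -0.0037  0.7805  0.1865]
 [ 0.      0.      0.      1.    ]]
total deg [ 0.3369  0.7031 -0.0816] mm/row 21.920721948299818
0.1 0.1 -0 0.0137 0.0001 -0.0171 1
0.1 0.1 -0 0.0137 0.0001 -0.0171 1
0.1 0.1 -0 0.0138 0.0001 -0.0171 1
0.1 0.1 -0 0.0138 0 -0.017 1
0.1 0.1 -0 0.0138 0 -0.017 1
0.1 0.1 -0 0.0139 0 -0.017 1
total deg [0. 0. 0.] mm/row 10.000000000000009
1 x  0 0 0 0.0063 0 -0.0078 1
plug_head 0.93 [0.4671 0.0376 0.1994]
plug_head 0.6 [0.4672 0.0298 0.147 ]
plug_head 0.53 [ 0.4739 -0.1334  0.0174]
plug_foot 0.75 [0.4648 0.0319 0.1475]
```

View pics/both1.png

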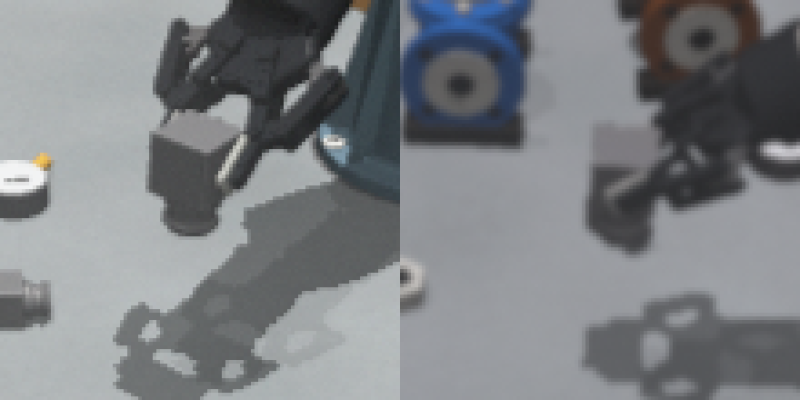

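The plug is upright in the fingers (left half, head at px (195,150), foot at (190,222)). Now I lower it.

Emit:
carry_out(motion=[0, 0, 0, 0.0137, 0, -0.017, 1, 0, 0, 0, 0.0137, 0, -0.017, 1, 0, 0, 0, 0.0137, 0, -0.017, 1, 0, 0, 0, 0.0137, 0, -0.017, 1, 0, 0, 0, 0.0137, 0, -0.017, 1, 0, 0.5, 0, 0.0063, 0, -0.0078, 1, 0, 0, 0, 0, 0, 0, 1, 0, 0, 0, 0, 0, 0, 1])

```text
time_s: 9.75
eef_pos: [0.4712, 0.0435, 0.12]
eef_rot: [0.933, -0.002, 0.36, -0.003]
wrist_force: [0.4, -0.4, -2.0]
opening: 0.532
```

```bash
python3 -c "
from h import *
T=tool();print(T)"
```

```text
[[ 0.7408  0.0038  0.6717  0.4712]
 [-0.006   1.      0.001   0.0435]
 [-0.6717 -0.0048  0.7408  0.12  ]
 [ 0.      0.      0.      1.    ]]
```

Emit:
carry_out(motion=[0, -1.5, 0, 0.0067, 0, -0.0074, 1, 0, -1.5, 0, 0.0067, 0, -0.0074, 1, 0, -0.5, 0, 0.0067, 0, -0.0074, 1, 0, -0.5, 0, 0.0067, 0, -0.0074, 1, 0, -0.5, 0, 0.0067, 0, -0.0074, 1, 0, -0.5, 0, 0.0067, 0, -0.0074, 1, 0, -0.5, 0, 0.0067, 0, -0.0074, 1, 0, -0.5, 0, 0, 0, 0, 1, 0, 0, 0, 0, 0, 0, 1])

```text
time_s: 10.65
eef_pos: [0.4704, 0.0542, 0.1258]
eef_rot: [0.936, 0.001, 0.351, -0.009]
wrist_force: [-0.7, -0.0, -1.4]
opening: 0.531
```

```bash
python3 -c "
from h import *
T=tool();print(T,ctrl.get_obs()['q'])
a=np.radians(50.6);d=np.array([np.sin(a),0,-np.cos(a)])
rows([T[0,3],T[1,3],.045],d,[0,1,0],4,1)"
```

```text
[[ 0.7539  0.018   0.6568  0.4704]
 [-0.017   0.9998 -0.0079  0.0542]
 [-0.6568 -0.0052  0.7541  0.1258]
 [ 0.      0.      0.      1.    ]] [-0.2651 -0.31    2.5768  1.3819  0.1855 -3.1175]
total deg [-0.4379 -1.6582  0.9811] mm/row 20.189458198486044
-0.1 -0.4 0.2 0.0133 0.0001 -0.0152 1
-0.1 -0.4 0.2 0.0131 0.0001 -0.0153 1
-0.1 -0.4 0.2 0.013 0.0001 -0.0154 1
-0.1 -0.4 0.2 0.0129 0 -0.0155 1
```

The elbow (joint 3) is at its limit, so this spot is too close in for a forward tilt. I'll set the plug down farther out, at about (0.60, 0.10), which is clear of the nut, wrench and valve2.

```bash
python3 -c "
from h import *
a=np.radians(50.6);b=np.radians(9.5);c=np.array([np.cos(b),np.sin(b),0]);d=np.sin(a)*c-np.array([0,0,np.cos(a)])
rows([.60,.10,.16],d,[-c[1],c[0],0],10,1)"
```

```text
total deg [-6.5741 -1.6784  8.2339] mm/row 14.166017831396642
-0.7 -0.2 0.8 0.0074 0.0048 0.0111 1
-0.7 -0.2 0.8 0.0075 0.0046 0.0111 1
-0.7 -0.2 0.8 0.0076 0.0043 0.0111 1
-0.7 -0.2 0.8 0.0077 0.0041 0.0111 1
-0.7 -0.2 0.8 0.0078 0.0038 0.0112 1
-0.7 -0.2 0.8 0.0079 0.0036 0.0112 1
-0.7 -0.2 0.8 0.008 0.0034 0.0112 1
-0.7 -0.2 0.8 0.0081 0.0031 0.0112 1
-0.7 -0.2 0.8 0.0081 0.0029 0.0112 1
-0.7 -0.2 0.8 0.0082 0.0026 0.0112 1
```

Emit:
carry_out(motion=[-0.7, -0.2, 0.8, 0.0075, 0.005, 0.011, 1, -0.7, -0.2, 0.8, 0.0075, 0.0045, 0.011, 1, -0.7, -0.2, 0.8, 0.0075, 0.0045, 0.011, 1, -0.7, -0.2, 0.8, 0.0075, 0.004, 0.011, 1, -0.7, -0.2, 0.8, 0.008, 0.004, 0.011, 1, -0.7, -0.2, 0.8, 0.008, 0.0035, 0.011, 1, -0.7, -0.2, 0.8, 0.008, 0.0035, 0.011, 1, -0.7, -0.2, 0.8, 0.008, 0.003, 0.011, 1, -0.7, -0.2, 0.8, 0.008, 0.003, 0.011, 1, -0.7, -0.2, 0.8, 0.008, 0.0025, 0.011, 1])

```text
time_s: 11.65
eef_pos: [0.6042, 0.1043, 0.1665]
eef_rot: [0.937, -0.033, 0.337, 0.082]
wrist_force: [-0.6, 0.0, -1.7]
opening: 0.533
```

```bash
cat > t.py <<'E'
from h import *
import sys
T=tool();print(T,ctrl.get_obs()['q'],ctrl.get_obs()['wrist_force'])
def up(pos,n,az=9.5,tilt=50.6):
    a=np.radians(tilt);b=np.radians(az);c=np.array([np.cos(b),np.sin(b),0]);d=np.sin(a)*c-np.array([0,0,np.cos(a)])
    rows(pos,d,[-c[1],c[0],0],n,1)
if __name__=='__main__': v=[float(x) for x in sys.argv[1:]]; up(v[:3],int(v[3]))
E
python3 t.py .6 .1 .12 6
```

```text
[[ 0.7591 -0.1756  0.6268  0.6042]
 [ 0.1306  0.9844  0.1177  0.1043]
 [-0.6377 -0.0075  0.7703  0.1665]
 [ 0.      0.      0.      1.    ]] [-0.155  -0.0168  2.2438  1.3319  0.2562 -3.1165] [-0.5786  0.0182 -1.6859]
total deg [ 0.7219 -0.218  -0.2033] mm/row 7.823342103201184
0.1 -0 -0 0.0043 -0.0005 -0.0065 1
0.1 -0 -0 0.0043 -0.0005 -0.0065 1
0.1 -0 -0 0.0043 -0.0005 -0.0065 1
0.1 -0 -0 0.0043 -0.0006 -0.0065 1
0.1 -0 -0 0.0043 -0.0006 -0.0065 1
0.1 -0 -0 0.0043 -0.0006 -0.0065 1
```

The wrist is near its singularity, because the forearm is almost parallel to the tool. I'll use 40° of forward tilt and a tool azimuth close to joint 1, so the plug leans only about 10°. That is well inside its 20° tipping angle, so it rocks upright when released.

```bash
python3 -c "
from t import *
up([.60,.095,.15],10,-1,40)"
```

```text
[[ 0.7591 -0.1756  0.6268  0.6042]
 [ 0.1306  0.9844  0.1177  0.1043]
 [-0.6377 -0.0075  0.7703  0.1665]
 [ 0.      0.      0.      1.    ]] [-0.155  -0.0168  2.2438  1.3319  0.2562 -3.1165] [-0.5786  0.0182 -1.6859]
total deg [ 8.1477 10.3885 -7.5963] mm/row 1.945463882738644
0.8 1 -0.8 0.0006 -0.0008 -0.0016 1
0.8 1 -0.8 0.0007 -0.0008 -0.0016 1
0.8 1 -0.8 0.0007 -0.0009 -0.0016 1
0.8 1 -0.8 0.0007 -0.0009 -0.0016 1
0.8 1 -0.8 0.0008 -0.0009 -0.0016 1
0.8 1 -0.8 0.0008 -0.0009 -0.0015 1
0.8 1 -0.8 0.0009 -0.0009 -0.0015 1
0.8 1 -0.8 0.0009 -0.0009 -0.0015 1
0.8 1 -0.8 0.0009 -0.0009 -0.0014 1
0.8 1 -0.8 0.001 -0.0009 -0.0014 1
```

Emit:
carry_out(motion=[0.8, 2, -0.8, 0.0007, -0.0008, -0.0016, 1, 0.8, 2, -0.8, 0.0007, -0.0008, -0.0016, 1, 0.8, 2, -0.8, 0.0007, -0.0009, -0.0016, 1, 0.8, 2, -0.8, 0.0007, -0.0009, -0.0016, 1, 0.8, 2, -0.8, 0.0008, -0.0009, -0.0016, 1, 0.8, 0, -0.8, 0.0008, -0.0009, -0.0015, 1, 0.8, 0, -0.8, 0.0009, -0.0009, -0.0015, 1, 0.8, 0, -0.8, 0.0009, -0.0009, -0.0015, 1, 0.8, 0, -0.8, 0.0009, -0.0009, -0.0014, 1, 0.8, 0, -0.8, 0.001, -0.0009, -0.0014, 1])

```text
time_s: 12.65
eef_pos: [0.6049, 0.0962, 0.1495]
eef_rot: [0.908, -0.002, 0.418, -0.01]
wrist_force: [-0.2, 0.2, -1.9]
opening: 0.531
```

```bash
python3 -c "
from t import *
up([.60,.095,.07],8,-1,40)"
```

```text
[[ 0.65    0.0159  0.7598  0.6049]
 [-0.02    0.9998 -0.0038  0.0962]
 [-0.7597 -0.0128  0.6502  0.1495]
 [ 0.      0.      0.      1.    ]] [-0.0384  0.0357  2.1311  0.0188  0.2669 -1.6144] [-0.1514  0.2431 -1.9215]
total deg [0.5421 0.5586 0.5006] mm/row 9.955251272238122
0.1 0.1 0.1 0.0071 -0 -0.0069 1
0.1 0.1 0.1 0.0072 -0 -0.0069 1
0.1 0.1 0.1 0.0072 -0.0001 -0.0069 1
0.1 0.1 0.1 0.0072 -0.0001 -0.0069 1
0.1 0.1 0.1 0.0072 -0.0001 -0.0069 1
0.1 0.1 0.1 0.0072 -0.0001 -0.0069 1
0.1 0.1 0.1 0.0072 -0.0001 -0.0069 1
0.1 0.1 0.1 0.0072 -0.0001 -0.0069 1
```

The wrist is well conditioned now (q4≈0). Lower straight down.

Emit:
carry_out(motion=[0.1, 0.1, 0.1, 0.0076, 0, -0.0065, 1, 0.1, 0.1, 0.1, 0.0076, 0, -0.0065, 1, 0.1, 0.1, 0.1, 0.0076, 0, -0.0065, 1, 0.1, 0.1, 0.1, 0.0076, 0, -0.0065, 1, 0.1, 0.1, 0.1, 0.0076, 0, -0.0065, 1, 0, 0, 0, 0.0076, 0, -0.0065, 1, 0, 0, 0, 0.0076, 0, -0.0065, 1, 0, 0, 0, 0.0076, 0, -0.0065, 1, 0, 0, 0, 0, 0, 0, 1])

```text
time_s: 13.55
eef_pos: [0.6027, 0.0948, 0.0582]
eef_rot: [0.904, 0.004, 0.426, -0.008]
wrist_force: [-0.4, 0.8, -1.5]
opening: 0.531
```

```bash
python3 -c "
from t import *
up([.60,.095,.055],3,-1,46)"
```

```text
[[ 0.6361  0.0176  0.7714  0.6027]
 [-0.0114  0.9998 -0.0135  0.0948]
 [-0.7715 -0.0002  0.6362  0.0582]
 [ 0.      0.      0.      1.    ]] [-0.0488  0.2439  2.1464  0.3081  0.065  -1.9025] [-0.4217  0.8398 -1.4923]
total deg [ 0.0005 -6.492   0.0147] mm/row 1.3945386830970494
0 -2.2 0 0.0003 0.0001 -0.0014 1
0 -2.2 0 0.0002 0.0001 -0.0014 1
0 -2.2 0 0.0002 0.0001 -0.0014 1
```

```bash
python3 -c "
from t import *
up([.655,.095,.050],6,-1,42)"
```

```text
[[ 0.6361  0.0176  0.7714  0.6027]
 [-0.0114  0.9998 -0.0135  0.0948]
 [-0.7715 -0.0002  0.6362  0.0582]
 [ 0.      0.      0.      1.    ]] [-0.0488  0.2439  2.1464  0.3081  0.065  -1.9025] [-0.4217  0.8398 -1.4923]
total deg [-0.0001 -2.492   0.0147] mm/row 8.829719292210935
-0 -0.4 0 0.0066 0.0002 0.0059 1
-0 -0.4 0 0.0066 0.0002 0.0058 1
-0 -0.4 0 0.0067 0.0002 0.0058 1
-0 -0.4 0 0.0067 0.0002 0.0057 1
-0 -0.4 0 0.0068 0.0002 0.0057 1
-0 -0.4 0 0.0068 0.0002 0.0056 1
```

Emit:
carry_out(motion=[0, 0, 0, 0.0066, 0, 0.006, 1, 0, 0, 0, 0.0066, 0, 0.006, 1, 0, -0.4, 0, 0.0066, 0, 0.006, 1, 0, -0.4, 0, 0.0066, 0, 0.006, 1, 0, -0.4, 0, 0.0066, 0, 0.006, 1, 0, -0.4, 0, 0.0066, 0, 0.006, 1, 0, 0, 0, 0, 0, 0, 1])

```text
time_s: 14.25
eef_pos: [0.6648, 0.0927, 0.0539]
eef_rot: [0.912, 0.003, 0.41, -0.009]
wrist_force: [-0.8, -0.3, -2.3]
opening: 0.528
```

```bash
python3 -c "
from t import *
up([T[0,3],T[1,3],.042],3,-1,42)"
```

```text
[[ 0.6636  0.0188  0.7478  0.6648]
 [-0.0132  0.9998 -0.0134  0.0927]
 [-0.748  -0.0009  0.6637  0.0539]
 [ 0.      0.      0.      1.    ]] [-0.0463  0.3604  2.0185  0.4426  0.0411 -2.0343] [-0.806  -0.2517 -2.2924]
total deg [-0.0199 -0.4146  0.0905] mm/row 3.9701599401805203
3 x  -0 -0.1 0 0.003 0 -0.0026 1
```

Emit:
carry_out(motion=[0, 0, 0, 0.003, 0, -0.0026, 1, 0, 0, 0, 0.003, 0, -0.0026, 1, 0, 0, 0, 0.002, 0, -0.0018, 1, 0, 0, 0, 0, 0, 0, 1])

```text
time_s: 14.65
eef_pos: [0.6675, 0.0926, 0.0451]
eef_rot: [0.913, 0.003, 0.408, -0.009]
wrist_force: [0.6, -0.2, -1.3]
opening: 0.526
```

Emit:
carry_out(motion=[0, 0, 0, 0.0016, 0, -0.0014, 1, 0, 0, 0, 0, 0, 0, 1])

```text
time_s: 14.85
eef_pos: [0.6683, 0.0926, 0.0439]
eef_rot: [0.913, 0.003, 0.408, -0.009]
wrist_force: [-0.3, -0.6, -1.8]
opening: 0.531
```

```bash
python3 -c "
from t import *
up([T[0,3],T[1,3],T[2,3]-.002],1,-1,42)"
```

```text
[[ 0.6675  0.0188  0.7444  0.6683]
 [-0.0132  0.9998 -0.0134  0.0926]
 [-0.7445 -0.0008  0.6676  0.0439]
 [ 0.      0.      0.      1.    ]] [-0.0463  0.3896  2.0114  1.0701  0.0203 -2.6618] [-0.2781 -0.6159 -1.8224]
total deg [-0.0248 -0.1163  0.0861] mm/row 2.0000000000000018
1 x  -0 -0.1 0.1 0.0015 0 -0.0013 1
```

Emit:
carry_out(motion=[0, 0.6, 0, 0.0016, 0, -0.0014, 1, 0, 0.3, 0, 0.0012, 0, -0.001, 1, 0, 0, 0, 0, 0, 0, 1])

```text
time_s: 15.15
eef_pos: [0.6692, 0.0929, 0.0424]
eef_rot: [0.911, 0.004, 0.412, -0.008]
wrist_force: [-0.4, 0.6, -1.6]
opening: 0.533
```

Emit:
carry_out(motion=[0, 0, 0, 0.0016, 0, -0.0014, 1, 0, 0, 0, 0, 0, 0, 1])

```text
time_s: 15.35
eef_pos: [0.6696, 0.093, 0.0411]
eef_rot: [0.911, 0.004, 0.411, -0.008]
wrist_force: [0.5, -0.1, -1.5]
opening: 0.533
```

Emit:
carry_out(motion=[0, 0, 0, 0.0016, 0, -0.0014, 1, 0, 0, 0, 0.0008, 0, -0.0007, 1, 0, 0, 0, 0, 0, 0, 1])

```text
time_s: 15.65
eef_pos: [0.6708, 0.0929, 0.0398]
eef_rot: [0.912, 0.004, 0.41, -0.008]
wrist_force: [-0.2, -0.5, -2.5]
opening: 0.532
```

Emit:
carry_out(motion=[0, 0, 0, 0.0016, 0, -0.0014, 1, 0, 0, 0, 0, 0, 0, 1])

```text
time_s: 15.85
eef_pos: [0.6722, 0.0929, 0.0399]
eef_rot: [0.913, 0.003, 0.408, -0.009]
wrist_force: [-0.1, 0.2, -1.1]
opening: 0.532
```

```bash
python3 -c "
from t import *
for n in ('scene','side'):
    K,C=cam(n); im=ctrl.camera(n); cv2.imwrite('pics/%s2.png'%n,im)
    for t in ('plug_head','plug_foot'):
        for d in ctrl.landmark_of(n,t): P=w(C,d['point']);print(n,t,round(d['conf'],2),P,px(K,C,P))
"
```

```text
[[ 0.6665  0.0187  0.7453  0.6722]
 [-0.0131  0.9998 -0.0133  0.0929]
 [-0.7454 -0.0009  0.6666  0.0399]
 [ 0.      0.      0.      1.    ]] [-0.0454  0.4048  2.0004  1.1858  0.0185 -2.777 ] [-0.073   0.2305 -1.1038]
scene plug_head 0.97 [0.6646 0.0923 0.0562] [259.6281 250.493 ]
scene plug_head 0.62 [ 0.4766 -0.1332  0.0156] [240.0318 192.9772]
scene plug_foot 0.69 [0.6549 0.0916 0.0079] [261.9053 263.7056]
scene plug_foot 0.63 [ 0.4528 -0.1067  0.0163] [252.3052 192.49  ]
side plug_head 0.62 [0.6635 0.094  0.0531] [213.5157 236.9308]
side plug_head 0.42 [ 0.4757 -0.1329  0.0197] [288.0969 198.0258]
side plug_foot 0.64 [ 0.4511 -0.1053  0.0207] [295.6317 204.1649]
side plug_foot 0.56 [0.6574 0.0903 0.0026] [217.0418 249.2049]
side plug_foot 0.44 [0.3628 0.2328 0.0038] [324.3687 300.9768]
```

Emit:
carry_out(motion=[0, 1, 0, 0.0016, 0, -0.0014, 1, 0, 0.5, 0, 0.0016, 0, -0.0014, 1, 0, 0, 0, 0, 0, 0, 1])

```text
time_s: 16.45
eef_pos: [0.6744, 0.0927, 0.0398]
eef_rot: [0.911, 0.003, 0.412, -0.008]
wrist_force: [0.0, 1.3, -2.7]
opening: 0.532
```

Emit:
carry_out(motion=[0, 0.3, 0, 0.0016, 0, -0.0014, 1, 0, 0, 0, 0, 0, 0, 1])

```text
time_s: 16.65
eef_pos: [0.6756, 0.0927, 0.0396]
eef_rot: [0.911, 0.003, 0.413, -0.008]
wrist_force: [0.1, -0.4, -0.9]
opening: 0.533
```

By geometry the foot edge is at the bench and the lean is about 9°, inside the tipping angle. Release.

Emit:
carry_out(motion=[0, 0, 0, 0, 0, 0, 0.2, 0, 0, 0, 0, 0, 0, -0.5, 0, 0, 0, 0, 0, 0, -1, 0, 0, 0, 0, 0, 0, -1, 0, 0, 0, 0, 0, 0, -1, 0, 0, 0, 0, 0, 0, -1])

```text
time_s: 17.25
eef_pos: [0.6746, 0.0926, 0.0383]
eef_rot: [0.91, 0.003, 0.414, -0.008]
wrist_force: [-0.3, -0.2, 0.6]
opening: 1.0
```

```bash
python3 look.py w4; python3 -c "
from t import *
ims=[]
for n in ('scene','side'):
    K,C=cam(n); im=ctrl.camera(n); cv2.imwrite('pics/%s3.png'%n,im)
    for t in ('plug_head','plug_foot'):
        for d in ctrl.landmark_of(n,t):
            P=w(C,d['point']);print(n,t,round(d['conf'],2),P,px(K,C,P))
            if P[1]>0 and t=='plug_head': x,y=px(K,C,P).astype(int);ims.append(cv2.resize(im[y-55:y+55,x-55:x+55],(400,400),interpolation=3));break
cv2.imwrite('pics/both3.png',np.hstack(ims))
"
```

```text
tool [0.6746 0.0926 0.0383] x [ 0.6574 -0.0112 -0.7535] y [ 0.0165  0.9999 -0.0005]
plug_head 0.78 [0.659  0.0899 0.0532] [250. 266.]
plug_foot 0.96 [ 0.6645  0.0902 -0.0026] [252. 176.]
[[ 0.6575  0.0165  0.7532  0.6747]
 [-0.0113  0.9999 -0.0121  0.0926]
 [-0.7533 -0.0005  0.6576  0.0384]
 [ 0.      0.      0.      1.    ]] [-0.0468  0.4102  1.988   0.645   0.0325 -2.2387] [-0.8945 -1.4337  0.2105]
scene plug_head 0.76 [ 0.4745 -0.1317  0.0127] [240.8874 193.6919]
scene plug_head 0.72 [0.6545 0.0942 0.0536] [263.0861 249.3492]
scene plug_foot 0.72 [ 0.45   -0.1076  0.0208] [252.6849 190.6941]
scene plug_foot 0.7 [0.6592 0.0909 0.0011] [260.4782 266.693 ]
side plug_head 0.81 [0.6606 0.0907 0.0525] [214.7985 236.3181]
side plug_foot 0.66 [ 0.4472 -0.1049  0.0178] [296.8827 205.0783]
side plug_foot 0.57 [ 0.6574  0.0905 -0.0012] [217.1133 250.2267]
```

View pics/both3.png

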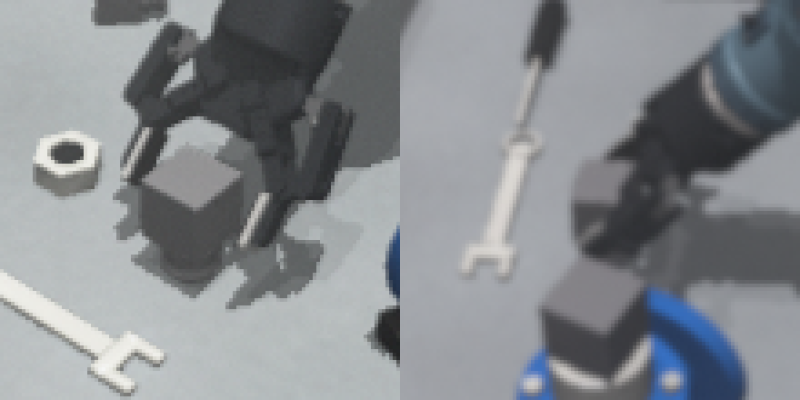

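The plug stands level on its foot: both fixed views agree on the head at about (0.658, 0.091, 0.053), with the foot below it. Back off along the tool axis.

Emit:
carry_out(motion=[0, 0, 0, -0.005, 0, 0, -1, 0, 0, 0, -0.01, 0, 0, -1, 0, 0, 0, -0.015, 0, 0, -1, 0, 0, 0, -0.02, 0, 0, -1, 0, 0, 0, -0.02, 0, 0, -1, 0, 0, 0, -0.02, 0, 0, -1, 0, 0, 0, -0.02, 0, 0, -1])

```text
time_s: 18.4
eef_pos: [0.5996, 0.0932, 0.1212]
eef_rot: [0.909, 0.003, 0.416, -0.008]
wrist_force: [-0.2, -1.3, -0.6]
opening: 0.998
```

```bash
python3 -c "
from t import *
rows([.61,.09,.23],[0,0,-1],[0,1,0],8,-1)"
```

```text
[[ 0.6542  0.0179  0.7561  0.5996]
 [-0.0124  0.9998 -0.013   0.0932]
 [-0.7562 -0.0009  0.6544  0.1212]
 [ 0.      0.      0.      1.    ]] [-0.0531  0.0831  2.161   0.1209  0.1857 -1.7168] [-0.154  -1.302  -0.5658]
total deg [-0.9652 40.8688  0.418 ] mm/row 13.661862171610407
-0.1 5.1 0.1 -0.0094 -0.0004 0.0099 -1
-0.1 5.1 0.1 -0.0103 -0.0004 0.009 -1
-0.1 5.1 0.1 -0.011 -0.0004 0.0081 -1
-0.1 5.1 0.1 -0.0117 -0.0004 0.007 -1
-0.1 5.1 0.1 -0.0123 -0.0004 0.006 -1
-0.1 5.1 0.1 -0.0128 -0.0004 0.0048 -1
-0.1 5.1 0.1 -0.0131 -0.0004 0.0037 -1
-0.1 5.1 0.1 -0.0134 -0.0004 0.0025 -1
```

Emit:
carry_out(motion=[-0.1, 5.1, 0.1, -0.0094, 0, 0.01, -1, -0.1, 5.1, 0.1, -0.0103, 0, 0.009, -1, -0.1, 5.1, 0.1, -0.011, 0, 0.008, -1, -0.1, 5.1, 0.1, -0.0117, 0, 0.007, -1, -0.1, 5.1, 0.1, -0.0123, 0, 0.006, -1, -0.1, 5.1, 0.1, -0.0128, 0, 0.005, -1, -0.1, 5.1, 0.1, -0.013, 0, 0.0037, -1, -0.1, 5.1, 0.1, -0.0134, 0, 0.0025, -1, 0, 0, 0, 0, 0, 0, -1])

```text
time_s: 19.3
eef_pos: [0.6061, 0.0934, 0.2352]
eef_rot: [0.697, 0.002, 0.717, 0.002]
wrist_force: [0.1, -0.6, -0.6]
opening: 1.001
```

```bash
python3 look.py w5; python3 -c "
from h import *
print(ctrl.get_obs()['q'])
K,C=cam('wrist')
for t in ctrl.trace('wrist','plug_head'):
    m=t['pixels'].astype(np.uint8);c,_=cv2.findContours(m,0,2);print(round(t['conf'],2),cv2.minAreaRect(max(c,key=cv2.contourArea)))
"
```

```text
tool [0.6061 0.0934 0.2352] x [-0.0278  0.0064 -0.9996] y [-0.      1.      0.0064]
plug_head 0.83 [0.656  0.09   0.0507] [253. 213.]
plug_head 0.67 [ 0.4809 -0.1303  0.0166] [63. 62.]
plug_foot 0.59 [ 0.6631  0.0902 -0.001 ] [253. 205.]
plug_foot 0.57 [ 0.4551 -0.1057  0.0142] [82. 38.]
plug_foot 0.29 [ 0.7529  0.05   -0.0022] [227. 262.]
[-0.0425  0.2775  1.4893  0.0054  1.4058 -1.615 ]
0.63 ((255.0, 216.0), (50.0, 40.0), 90.0)
0.58 ((63.89344024658203, 50.32787322998047), (51.470829010009766, 54.92782974243164), 39.80556869506836)
```

View pics/w5.png

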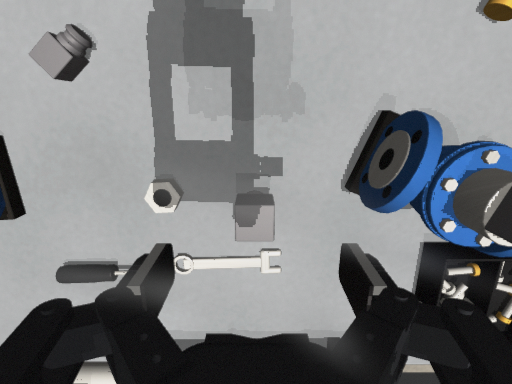

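The plug stands square to the jaws (top face at px (254,218)); nothing is close to the fingers' path except the wrench, at row 262.

```bash
python3 -c "
from t import *
E=rows([.6575,.0906,.11],[0,0,-1],[0,1,0],5,-1)"
```

```text
[[-0.0316 -0.0006  0.9995  0.6022]
 [ 0.0067  1.      0.0009  0.094 ]
 [-0.9995  0.0067 -0.0316  0.2319]
 [ 0.      0.      0.      1.    ]] [-0.0425  0.2771  1.4902  0.0054  1.4062 -1.615 ] [-0.2523  0.0425  0.4637]
total deg [ 0.0427 -1.8082 -0.3834] mm/row 26.774816133794143
0 -0.4 -0.1 0.024 -0.0009 0.0118 -1
0 -0.4 -0.1 0.0241 -0.0008 0.0117 -1
0 -0.4 -0.1 0.0242 -0.0008 0.0115 -1
0 -0.4 -0.1 0.0242 -0.0007 0.0114 -1
0 -0.4 -0.1 0.0243 -0.0007 0.0112 -1
```

Emit:
carry_out(motion=[0, -0.4, -0.1, 0.024, -0.0008, 0.0118, -1, 0, -0.4, -0.1, 0.024, -0.0008, 0.0117, -1, 0, -0.4, -0.1, 0.024, -0.0008, 0.0115, -1, 0, -0.4, -0.1, 0.024, -0.0008, 0.0114, -1, 0, -0.4, -0.1, 0.024, -0.0007, 0.0112, -1, 0, 0, 0, 0, 0, 0, -1])

```text
time_s: 20.1
eef_pos: [0.6526, 0.0919, 0.1041]
eef_rot: [0.709, -0.002, 0.705, 0.0]
wrist_force: [-0.8, 0.1, -0.1]
opening: 1.0
```

```bash
python3 -c "
from t import *
E=rows([.6575,.0906,.06],[0,0,-1],[0,1,0],3,-1)
E=rows([.6575,.0906,.038],[0,0,-1],[0,1,0],2,-1,E)"
```

```text
[[ 0.0062 -0.0025  1.      0.6526]
 [-0.0022  1.      0.0025  0.0919]
 [-1.     -0.0022  0.0061  0.1041]
 [ 0.      0.      0.      1.    ]] [-0.0388  0.487   1.4805 -0.0021  1.1678 -1.6113] [-0.7772  0.1305 -0.0577]
total deg [0.1448 0.3522 0.1241] mm/row 14.792347622544552
0 0.1 0 0.0147 -0.0004 0.0015 -1
0 0.1 0 0.0147 -0.0004 0.0016 -1
0 0.1 0 0.0147 -0.0004 0.0016 -1
total deg [0. 0. 0.] mm/row 11.0
2 x  0 0 0 0.011 0 0 -1
```

Emit:
carry_out(motion=[0, 0.1, 0, 0.0147, -0.0004, 0.0016, -1, 0, 0.1, 0, 0.0147, -0.0004, 0.0016, -1, 0, 0.1, 0, 0.0147, -0.0004, 0.0016, -1, 0, 0, 0, 0.011, 0, 0, -1, 0, 0, 0, 0.011, 0, 0, -1, 0, 0, 0, 0, 0, 0, -1])

```text
time_s: 20.7
eef_pos: [0.6564, 0.091, 0.0347]
eef_rot: [0.708, -0.002, 0.706, 0.0]
wrist_force: [-0.4, -0.4, -1.0]
opening: 1.0
```

```bash
python3 look.py w6; python3 t.py .6575 .0906 .038 1 | head -4
```

```text
tool [0.6564 0.091  0.0347] x [ 0.0021 -0.0021 -1.    ] y [-0.0031  1.     -0.0021]
plug_head 0.6 [0.6569 0.0919 0.0494] [258. 262.]
[[ 0.0061 -0.0032  1.      0.6582]
 [-0.0022  1.      0.0032  0.091 ]
 [-1.     -0.0023  0.0061  0.0373]
 [ 0.      0.      0.      1.    ]] [-0.0399  0.5856  1.4871 -0.0023  1.0628 -1.6128] [-0.0239  0.4997  0.6173]
```

Emit:
carry_out(motion=[0, 0, 0, 0, 0, 0, 1, 0, 0, 0, 0, 0, 0, 1, 0, 0, 0, 0, 0, 0, 1, 0, 0, 0, 0, 0, 0, 1, 0, 0, 0, 0, 0, 0, 1, 0, 0, 0, 0, 0, 0, 1, 0, 0, 0, 0, 0, 0, 1])

```text
time_s: 21.55
eef_pos: [0.6597, 0.091, 0.0397]
eef_rot: [0.711, -0.002, 0.704, 0.0]
wrist_force: [-0.2, 0.3, -0.1]
opening: 0.528
```

Emit:
carry_out(motion=[0, 0, 0, -0.015, 0, 0, 1, 0, 0, 0, -0.03, 0, 0, 1, 0, 0, 0, -0.04, 0, 0, 1, 0, 0, 0, -0.04, 0, 0, 1, 0, 0, 0, -0.04, 0, 0, 1, 0, 0, 0, -0.04, 0, 0, 1, 0, 0, 0, -0.04, 0, 0, 1, 0, 0, 0, -0.03, 0, 0, 1, 0, 0, 0, 0, 0, 0, 1])

```text
time_s: 22.45
eef_pos: [0.6548, 0.0918, 0.3324]
eef_rot: [0.71, -0.002, 0.704, 0.0]
wrist_force: [0.9, 0.1, -0.5]
opening: 0.531
```

```bash
python3 -c "
from t import *
rows([.58,-.17,T[2,3]],[0,0,-1],[0,1,0],8,1)
K,C=cam('wrist');ctrl.camera('wrist')
for t in ('plug_head','plug_foot','port'):
  for d in ctrl.landmark_of('wrist',t): print(t,round(d['conf'],2),w(C,d['point']))"
```

```text
[[ 0.0096 -0.0034  0.9999  0.6548]
 [-0.0023  1.      0.0034  0.0918]
 [-1.     -0.0024  0.0096  0.3324]
 [ 0.      0.      0.      1.    ]] [-0.0388  0.3066  1.2533 -0.002   1.572  -1.613 ] [ 0.8791  0.1302 -0.5207]
total deg [0.1947 0.5484 0.1342] mm/row 34.039518791824584
0 0.1 0 -0 -0.0327 -0.0095 1
0 0.1 0 -0 -0.0327 -0.0094 1
0 0.1 0 -0 -0.0327 -0.0094 1
0 0.1 0 -0 -0.0327 -0.0094 1
0 0.1 0 -0 -0.0327 -0.0094 1
0 0.1 0 -0 -0.0327 -0.0094 1
0 0.1 0 -0 -0.0327 -0.0094 1
0 0.1 0 -0 -0.0327 -0.0094 1
plug_head 0.93 [0.6551 0.0881 0.3465]
plug_head 0.77 [ 0.4744 -0.1283  0.0174]
```

Emit:
carry_out(motion=[0, 0, 0, 0, -0.042, -0.0095, 1, 0, 0, 0, 0, -0.042, -0.0095, 1, 0, 0, 0, 0, -0.042, -0.0095, 1, 0, 0, 0, 0, -0.042, -0.0095, 1, 0, 0, 0, 0, -0.042, -0.0095, 1, 0, 0, 0, 0, -0.042, -0.0095, 1, 0, 0, 0, 0, -0.042, -0.0095, 1, 0, 0, 0, 0, -0.042, -0.0095, 1, 0, 0, 0, 0, -0.042, -0.0095, 1, 0, 0, 0, 0, -0.025, 0, 1])

```text
time_s: 23.65
eef_pos: [0.5551, -0.3171, 0.2921]
eef_rot: [0.69, 0.003, 0.724, 0.011]
wrist_force: [0.8, 0.9, -1.7]
opening: 0.532
```

Emit:
carry_out(motion=[0, 0, 0, 0, 0, 0, 1, 0, 0, 0, 0, 0, 0, 1, 0, 0, 0, 0, 0, 0, 1])

```text
time_s: 23.95
eef_pos: [0.5516, -0.3189, 0.284]
eef_rot: [0.687, 0.007, 0.727, 0.012]
wrist_force: [0.5, 0.1, -1.2]
opening: 0.53
```

```bash
cat > pv.py <<'E'
from look import *
K,C,im=look(sys.argv[1],('plug_head','plug_foot','port'))
print(ctrl.get_obs()['q'])
ctx=[d['pixels'] for d in ctrl.trace('wrist','port')]
np.savez('pics/'+sys.argv[1],K=K,C=C)
E
python3 pv.py w7
```

```text
tool [ 0.5516 -0.3189  0.284 ] x [-0.057   0.0272 -0.998 ] y [-0.0056  0.9996  0.0276]
plug_head 0.94 [ 0.477  -0.1306  0.0169] [385. 114.]
plug_head 0.8 [ 0.5489 -0.3216  0.2958] [252. 252.]
plug_head 0.34 [ 0.7583 -0.107   0.0019] [375. 284.]
plug_foot 0.59 [ 0.4532 -0.1088  0.013 ] [401.  96.]
port 0.95 [ 0.423  -0.412   0.1563] [146.  46.]
[-0.7008  0.3247  1.3226 -0.0161  1.5524 -2.2786]
```

View pics/w7.png

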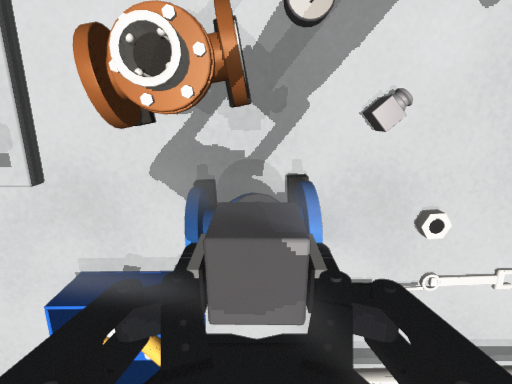

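The held plug hides the blue port (it should be around px (250,270)). The brown look-alike is at (146,46). Shift sideways for a clear view.

```bash
python3 -c "
from t import *
rows([.56,-.22,.32],[0,0,-1],[0,1,0],4,1)"
```

```text
[[-0.0544 -0.0069  0.9985  0.5525]
 [ 0.0248  0.9997  0.0083 -0.3189]
 [-0.9982  0.0252 -0.0542  0.2861]
 [ 0.      0.      0.      1.    ]] [-0.701   0.3245  1.3223 -0.0161  1.5524 -2.2787] [-0.326  -0.62   -1.2694]
total deg [ 0.437  -3.1129 -1.4325] mm/row 26.201800811069432
0.1 -0.8 -0.4 -0.008 0.0249 0.0016 1
0.1 -0.8 -0.4 -0.0081 0.0249 0.0017 1
0.1 -0.8 -0.4 -0.0082 0.0248 0.0017 1
0.1 -0.8 -0.4 -0.0083 0.0248 0.0018 1
```

Emit:
carry_out(motion=[0.1, -0.8, -0.4, -0.008, 0.025, 0.0016, 1, 0.1, -0.8, -0.4, -0.008, 0.025, 0.0016, 1, 0.1, -0.8, -0.4, -0.008, 0.025, 0.0016, 1, 0.1, -0.8, -0.4, -0.008, 0.025, 0.0016, 1, 0, 0, 0, 0, 0, 0, 1])

```text
time_s: 24.7
eef_pos: [0.5606, -0.2138, 0.322]
eef_rot: [0.709, -0.003, 0.705, -0.001]
wrist_force: [0.3, 0.1, -0.7]
opening: 0.532
```

```bash
python3 pv.py w8; python3 -c "
from t import *
rows([.56,-.42,.32],[0,0,-1],[0,1,0],6,1)"
```

```text
tool [ 0.5606 -0.2138  0.322 ] x [ 0.0067 -0.005  -1.    ] y [-0.003  1.    -0.005]
plug_head 0.63 [ 0.4788 -0.1305  0.0169] [314.  95.]
plug_head 0.58 [ 0.5577 -0.2161  0.3309] [252. 250.]
plug_foot 0.96 [ 0.4551 -0.1093  0.0172] [330.  78.]
plug_foot 0.28 [ 0.7508  0.0466 -0.0014] [399. 252.]
port 0.92 [ 0.4252 -0.4142  0.1598] [47. 34.]
port 0.55 [ 0.6254 -0.3189  0.1584] [167. 226.]
[-0.5669  0.1762  1.4355 -0.0022  1.5252 -2.1368]
[[ 0.0022  0.0015  1.      0.5595]
 [-0.004   1.     -0.0015 -0.2177]
 [-1.     -0.004   0.0023  0.3191]
 [ 0.      0.      0.      1.    ]] [-0.5674  0.1767  1.4355 -0.0022  1.5253 -2.1366] [ 0.0988 -0.9046 -1.6753]
total deg [-0.0844  0.1291  0.2305] mm/row 33.71360557622974
-0 0 0 -0 -0.0337 0.0001 1
-0 0 0 -0 -0.0337 0.0001 1
-0 0 0 -0.0001 -0.0337 0.0001 1
-0 0 0 -0.0001 -0.0337 0.0001 1
-0 0 0 -0.0001 -0.0337 0.0001 1
-0 0 0 -0.0001 -0.0337 0.0001 1
```

Three views agree on the port at (0.6242, -0.319, 0.159). Pose readings scatter by 2-3 mm, so I'll average several. Move over the port.

Emit:
carry_out(motion=[0, 0, 0, 0, -0.03, 0.02, 1, 0, 0, 0, 0, -0.03, 0.02, 1, 0, 0, 0, 0, -0.03, 0.02, 1, 0, 0, 0, 0.01, -0.01, 0.005, 1, 0, 0, 0, 0.015, 0, 0, 1, 0, 0, 0, 0.015, 0, 0, 1, 0, 0, 0, 0, 0, 0, 1])

```text
time_s: 25.65
eef_pos: [0.6222, -0.3238, 0.2695]
eef_rot: [0.705, 0.003, 0.71, -0.002]
wrist_force: [-0.1, 0.6, -2.3]
opening: 0.527
```

```bash
cat > av.py <<'E'
from h import *
def av(n=6,verbose=1):
    L={}; P=[];X=[];F=[]
    for i in range(n):
        cn=('scene','side')[i%2]; im=ctrl.camera(cn); K,C=cam(cn)
        cv2.imwrite(f'pics/av_{cn}.png',im)
        T=tool();P.append(T[:3,3]);X.append(T[:3,:2].T.ravel());F.append(ctrl.get_obs()['wrist_force'])
        if i<2 and verbose:
          for t in ('plug_head','plug_foot','port'):
            for d in ctrl.landmark_of(cn,t):
                p=w(C,d['point'])
                if p[0]>.55: print(cn,t,round(d['conf'],2),p)
    print('TCP',np.mean(P,0),np.std(P,0),'xy axes',np.mean(X,0),'F',np.mean(F,0))
if __name__=='__main__': av()
E
python3 av.py
```

```text
scene plug_head 0.74 [ 0.6159 -0.3255  0.285 ]
scene plug_foot 0.56 [ 0.6229 -0.3248  0.234 ]
scene port 0.76 [ 0.6233 -0.3196  0.1582]
side plug_head 0.53 [ 0.6281 -0.3245  0.2871]
side plug_head 0.32 [ 0.6097  0.3139 -0.0009]
side plug_foot 0.65 [ 0.6214 -0.328   0.2329]
side plug_foot 0.43 [ 0.6257 -0.3222  0.2873]
side plug_foot 0.33 [ 0.6194 -0.3165  0.1473]
side port 0.78 [ 0.6241 -0.3183  0.16  ]
TCP [ 0.6241 -0.3251  0.2743] [0.0007 0.0006 0.0016] xy axes [-0.0012 -0.002  -1.      0.0063  1.     -0.002 ] F [-0.3457  0.0355 -1.74  ]
```

Emit:
carry_out(motion=[0, 0, 0, 0.015, 0.0065, 0.001, 1, 0, 0, 0, 0.02, 0, 0, 1, 0, 0, 0, 0.015, 0, 0, 1, 0, 0, 0, 0, 0, 0, 1])

```text
time_s: 26.65
eef_pos: [0.6253, -0.3175, 0.2205]
eef_rot: [0.707, 0.002, 0.707, -0.003]
wrist_force: [-0.7, 0.3, -2.4]
opening: 0.528
```

```bash
python3 av.py
```

```text
scene plug_foot 0.58 [ 0.6212 -0.3184  0.1854]
scene port 0.96 [ 0.6233 -0.3203  0.1578]
side plug_head 0.8 [ 0.6267 -0.3166  0.2379]
side plug_foot 0.66 [ 0.6275 -0.3203  0.1858]
side port 0.85 [ 0.6271 -0.3167  0.1606]
TCP [ 0.6267 -0.3189  0.2246] [0.0005 0.0005 0.0014] xy axes [ 0.0039 -0.0054 -1.      0.0067  1.     -0.0053] F [-0.0943 -0.1649 -1.6062]
```

```bash
python3 -c "
from h import *
o=[]
for n in('scene','side'):
    K,C=cam(n);x,y=px(K,C,[.624,-.319,.19]).astype(int);im=cv2.imread(f'pics/av_{n}.png')
    o.append(cv2.resize(im[max(y-50,0):max(y-50,0)+100,x-50:x+50],(400,400),interpolation=3))
cv2.imwrite('pics/b4.png',np.hstack(o))"
```

```text
(no output)
```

View pics/b4.png

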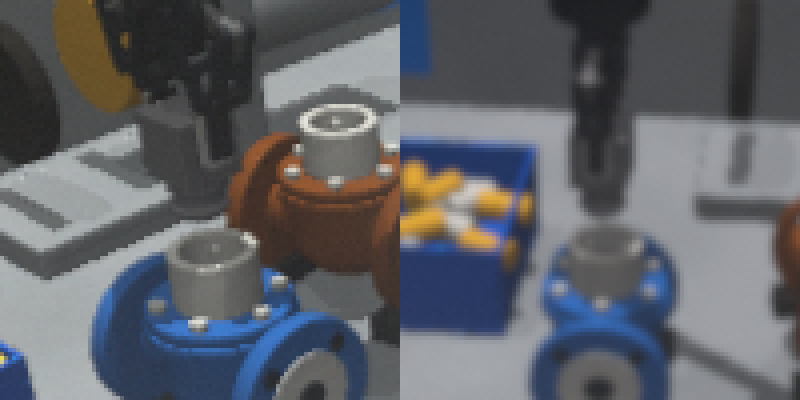

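```bash
python3 -c "
from h import *
from av import av
for n in('scene','side'):
    K,C=cam(n);c=px(K,C,[.624,-.319,.19]).astype(int);o=np.array([c[0]-50,max(c[1]-50,0)])
    print(n,K[0,0],[((px(K,C,p)-o)*4).round(1) for p in ([.624,-.319,.158],[.624,-.319,.186],[.634,-.319,.186],[.624,-.309,.186])])
    ctrl.camera(n)
    for t in('plug_foot','plug_head','port'):
      for d in ctrl.trace(n,t):
        ys,xs=np.nonzero(d['pixels']);
        if abs(xs.mean()-c[0])<40 and abs(ys.mean()-c[1])<50: print(t,round(d['conf'],2),((xs.min()-o[0])*4,(xs.max()+1-o[0])*4),((ys.min()-o[1])*4,(ys.max()+1-o[1])*4))
"
```

```text
scene 404.727770954255 [array([209.8, 246.2]), array([203.9, 209. ]), array([191.8, 214.3]), array([213.4, 213.3])]
plug_foot 0.58 (np.int64(136), np.int64(244)) (np.int64(92), np.int64(224))
plug_head 0.96 (np.int64(136), np.int64(236)) (np.int64(92), np.int64(216))
port 0.95 (np.int64(92), np.int64(376)) (np.int64(224), np.int64(516))
port 0.9 (np.int64(224), np.int64(476)) (np.int64(100), np.int64(348))
side 447.70131928491395 [array([203.4, 237.3]), array([202.9, 206.8]), array([190.5, 206.1]), array([201.3, 213. ])]
plug_foot 0.54 (np.int64(168), np.int64(236)) (np.int64(116), np.int64(216))
plug_head 0.7 (np.int64(168), np.int64(236)) (np.int64(112), np.int64(216))
port 0.88 (np.int64(128), np.int64(280)) (np.int64(220), np.int64(456))
```

```bash
python3 -c "
from h import *
o=[]
for n in('scene','side'):
    K,C=cam(n);c=px(K,C,[.624,-.319,.175]).astype(int);x0,y0=c[0]-25,c[1]-32
    im=np.mean([ctrl.camera(n).astype(float) for _ in range(4)],0)[y0:y0+60,x0:x0+50]
    im=np.clip(im*1.6,0,255).astype(np.uint8)
    im=cv2.resize(im,(400,480),interpolation=0)
    for z,col in((.158,(0,0,255)),(.186,(0,255,255)),(.2,(0,255,0))):
        p=(px(K,C,[.624,-.319,z])-[x0,y0])*8;cv2.circle(im,tuple(p.astype(int)),3,col,-1)
    for k in range(0,400,40): cv2.putText(im,str(k),(k,10),0,.3,(255,255,255))
    o.append(im)
cv2.imwrite('pics/b5.png',np.hstack(o))"
```

```text
(no output)
```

View pics/b5.png

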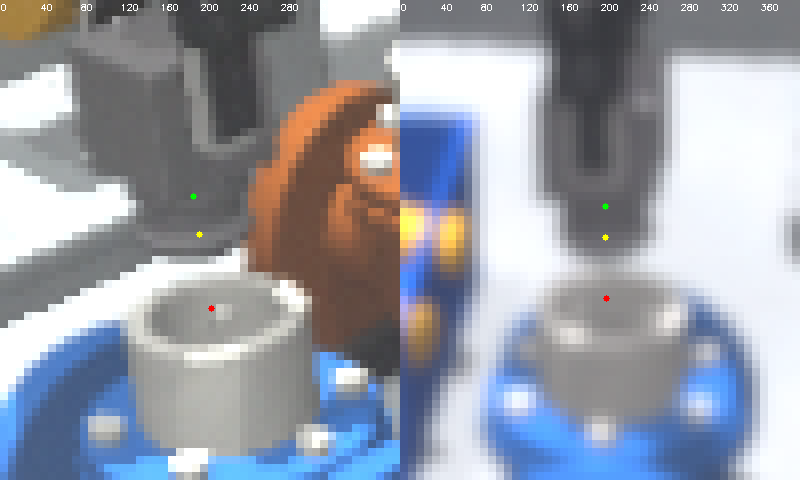

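The fixed views show the foot's centre off the rim's centre: in the scene view 190 against an expected 206, and in the side view 602 against 615. That is about +4.5 mm in x and -2.5 mm in y. Correct this, then descend to just inside the rim.

Emit:
carry_out(motion=[0, 0, 0, 0, 0.0025, -0.004, 1, 0, 0, 0, 0.01, 0, 0, 1, 0, 0, 0, 0.006, 0, 0, 1, 0, 0, 0, 0, 0, 0, 1])

```text
time_s: 28.45
eef_pos: [0.6222, -0.3161, 0.2069]
eef_rot: [0.708, 0.001, 0.706, -0.004]
wrist_force: [-0.3, -0.2, -2.3]
opening: 0.528
```

```bash
cat > zoom.py <<'E'
from h import *
import sys
from av import av
av(6,0)
o=[]
for n in('scene','side'):
    K,C=cam(n);c=px(K,C,[.624,-.319,.175]).astype(int);x0,y0=c[0]-25,c[1]-32
    im=np.mean([ctrl.camera(n).astype(float) for _ in range(2)],0)[y0:y0+60,x0:x0+50]
    im=cv2.resize(np.clip(im*1.6,0,255).astype(np.uint8),(400,480),interpolation=0)
    for k in range(0,400,40): cv2.putText(im,str(k),(k,10),0,.3,(255,255,255))
    o.append(im)
cv2.imwrite(f'pics/{sys.argv[1]}.png',np.hstack(o))
E
python3 zoom.py b6
```

```text
TCP [ 0.6227 -0.3165  0.2082] [0.0003 0.0002 0.0006] xy axes [ 0.0049 -0.0062 -1.      0.0067  1.     -0.0062] F [ 0.2359 -0.1678 -1.7758]
```

View pics/b6.png

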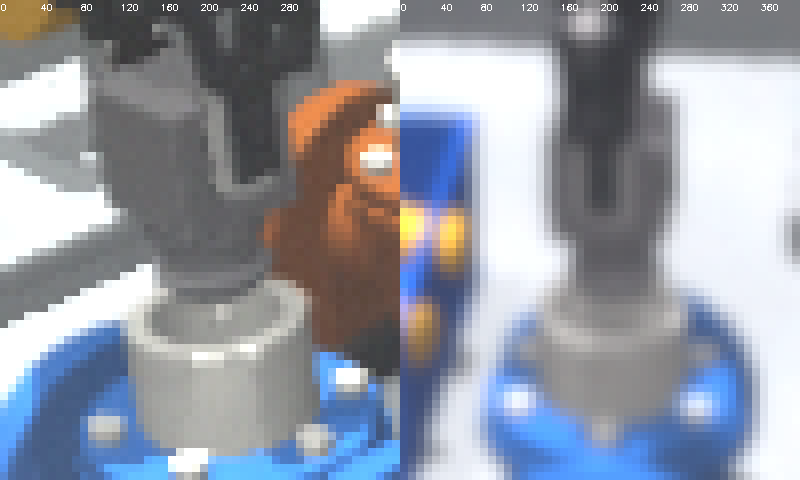

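Foot is centred: scene 214 against 214, side 616 against 615. Push down in stages and watch the force.

Emit:
carry_out(motion=[0, 0, 0, 0.01, 0, 0, 1, 0, 0, 0, 0.01, 0, 0, 1, 0, 0, 0, 0, 0, 0, 1])

```text
time_s: 29.25
eef_pos: [0.6232, -0.3168, 0.1872]
eef_rot: [0.709, -0.0, 0.705, -0.005]
wrist_force: [0.5, 0.3, -1.4]
opening: 0.529
```

```bash
python3 -c "
from av import av
av(6,0)"
```

```text
TCP [ 0.6238 -0.3173  0.1892] [0.0003 0.0002 0.0008] xy axes [ 0.008  -0.0085 -0.9999  0.0066  0.9999 -0.0084] F [ 0.1347 -0.2792 -1.5347]
```

Emit:
carry_out(motion=[0, 0.4, 0.4, 0.006, 0, -0.001, 1, 0, 0, 0, 0.005, 0, 0, 1, 0, 0, 0, 0.004, 0, 0, 1, 0, 0, 0, 0.004, 0, 0, 1])

```text
time_s: 29.95
eef_pos: [0.6251, -0.3189, 0.174]
eef_rot: [0.71, 0.0, 0.704, -0.004]
wrist_force: [-0.9, 2.6, 2.5]
opening: 0.53
```

Emit:
carry_out(motion=[0, 0, 0, 0.004, 0, 0, 1, 0, 0, 0, 0.004, 0, 0, 1, 0, 0, 0, 0, 0, 0, 1])

```text
time_s: 30.25
eef_pos: [0.6252, -0.3187, 0.1709]
eef_rot: [0.71, -0.0, 0.704, -0.004]
wrist_force: [-1.9, 0.8, 1.9]
opening: 0.535
```

```bash
python3 -c "
from av import av
av(6,0)"
```

```text
TCP [ 0.6252 -0.3187  0.1702] [0.     0.     0.0004] xy axes [ 0.0078 -0.0064 -0.9999  0.0062  1.     -0.0064] F [-1.9388  1.6325  5.8456]
```

Emit:
carry_out(motion=[0, 0, 0, 0.004, 0, 0, 1, 0, 0, 0, 0.004, 0, 0, 1])

```text
time_s: 30.75
eef_pos: [0.6253, -0.3187, 0.1696]
eef_rot: [0.71, -0.001, 0.704, -0.005]
wrist_force: [-10.9, 7.8, 24.3]
opening: 0.532
```

Emit:
carry_out(motion=[0, 0, 0, 0.004, 0, 0, 1, 0, 0, 0, 0.004, 0, 0, 1])

```text
time_s: 30.95
eef_pos: [0.6253, -0.3188, 0.1696]
eef_rot: [0.71, -0.001, 0.704, -0.005]
wrist_force: [-10.9, 7.0, 22.9]
opening: 0.529
```

```bash
python3 -c "
from av import av
av(6,1)"
```

```text
scene plug_head 0.9 [ 0.6213 -0.3206  0.1852]
scene port 0.71 [ 0.6232 -0.3174  0.1589]
side plug_head 0.43 [ 0.6259 -0.3179  0.1824]
side plug_foot 0.44 [ 0.6235 -0.3215  0.132 ]
side port 0.67 [ 0.6217 -0.3207  0.1608]
side port 0.39 [ 0.6254 -0.3207  0.131 ]
TCP [ 0.6253 -0.3187  0.1696] [0. 0. 0.] xy axes [ 0.0094 -0.0095 -0.9999  0.0055  0.9999 -0.0095] F [-10.4369   6.5478  22.605 ]
```

```bash
python3 zoom.py b7
```

```text
TCP [ 0.6253 -0.3187  0.1696] [0. 0. 0.] xy axes [ 0.0094 -0.0095 -0.9999  0.0055  0.9999 -0.0095] F [-11.0323   6.7446  22.99  ]
```

View pics/b7.png

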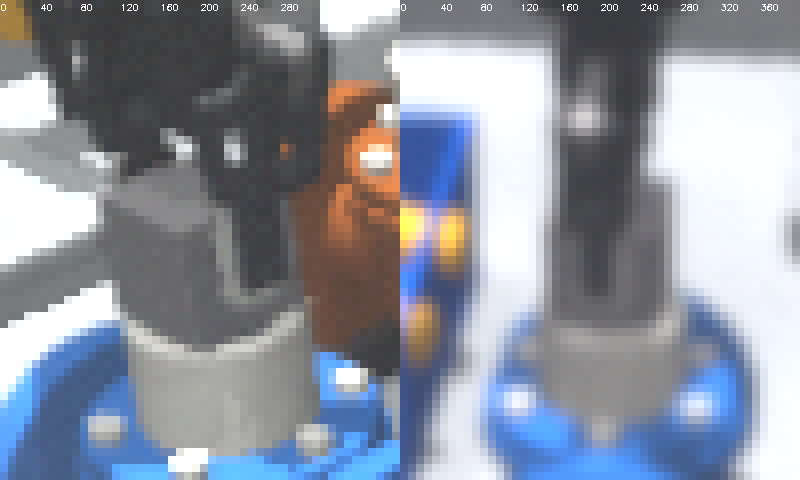

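Both views show the head's underside lying on the collar rim, and the TCP is stationary with about 23 N of press. Handing in while holding.

```bash
python3 -c "
from bench import ctrl
print(ctrl.hand_in()); o=ctrl.get_obs(); print(o['time_s'],o['eef_pos'],o['wrist_force'],o['opening'])"
```

```text
the job is handed in; nothing more can be done
None
the job is handed in; nothing more can be done
```

The larger grey plug is in the blue valve's port. I handed the job in with the gripper still closed on its head and pressing it down at about 23 N. `hand_in` gives no verdict, so what follows rests on my own checks.

**Standing it up:** My first spot put the elbow at its limit, so I set the plug down farther out, at about (0.658, 0.091). I released it with a lean of about 9° and it rocked upright. Two fixed views and the wrist view showed it standing level on its foot, head at about 0.05 m, with the fingers open.

**Last checks before hand-in:**
- **Position:** the hand stopped dead at z = 0.1696 m, the height expected for a flush plug. Both camera crops show the head's underside lying on the rim.
- **Snap:** I inferred it from the travel and the low force just before the hard stop. I did not see the sudden drop in force directly.
- **Tilt:** the tool was about 0.013 rad from vertical.

**What disagreed or stayed unclear:**
- **Head height:** the networks put the head 22 to 26 mm above the rim, depending on the view, which is too coarse to confirm the 1.5 mm flush tolerance.
- **Sideways force:** about 11 N and 7 N remained across the two horizontal axes while pressing, which I left uncorrected.
- **Seal:** I had no reading of the seal's travel.

I did not work near the loose items or the brown valve. I did not re-measure their positions at the end.

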